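# Draw the hinge pin and offer up the matching leaf

### The arm

A 6-joint arm with a two-finger parallel gripper is mounted at the origin on the work surface; the furniture and walls round the work are solid. World frame = base frame: x ahead of the robot, y to its left, z up, the work surface at z = 0. Lengths are in mm, angles in degrees, forces in N, time in s.
With the tool pointing down it reaches from about 350 to 850 mm from the base axis. Payload 8.1 kg.
Tool frame: the origin (TCP) lies midway between the tips of the shut fingers; the grasp point (between the pads) lies 19 mm behind it (r.grasp_offset is the distance from the TCP to the grasp point, in mm); z points along the fingers, x is the direction in which the jaws open and shut, and the axes are right-handed (so a half turn about z gives the same grasp; the last joint's range is limited). The gripper opens to 85 mm and grips with 20 to 120 N. Pads are 22 mm wide; open, the fingers measure 114 mm over their backs; the gripper's body (76 mm by 85 mm) begins 54 mm behind the grasp point. The pads swing forward as they close: fully open they stand 13 mm farther back than shut.
Start: joints at [71.54, 7.471, 85.268, -0, 87.261, -4.893], TCP at [140.733, 583.266, 231.292] pointing down, gripper open.
Joint ranges: [-169.43, 169.43], [-51.17, 129.36], [1.28, 143.12], [-76.62, 256.62], [0, 156.53], [-152.29, 152.29]. Speed limits (degrees/s): [136.94, 136.94, 159.86, 180, 180, 180].

### API

Orientations are given as [roll, pitch, yaw] about the fixed x, y, z axes, in that order (R = Rz(yaw) Ry(pitch) Rx(roll)).
In Python, from bench import r, optics, hand_in gives the robot as it stands.
- The arm moves only by the shell command python3 -m pendant 'ROWS' [FORCE]. ROWS is JSON, a list of rows, each a list of 5 numbers: the opening, from 0 (shut) to 1 (fully open), then the shift along the tool's x, y, z in mm, then the turn about the tool's z in degrees. A call has 1 to 10 rows; each row shifts and turns the commanded pose from where the row before left it, along the tool's axes as they then stand; what a row does not reach is not made up. A row lasts 1/10 s, in which the tool goes at most 50 mm and 8.59 degrees, less where a joint would pass 70% of its speed; a pose out of reach is approached as far as the arm can. A call with a gripper value outside its range is refused whole. The fingers move at their own pace and stop on an object; FORCE is the grip in N (left out, the last holds). Time passes only in rows, so rows that do not move let the fingers close. It gives the time, the measured TCP pose, the force and the opening at its end, in the units of the state.
- r.sense(): the state, without advancing time (a new reading comes with each control period).
- optics.snapshot(name): name is "scene" or "top" or "wrist"; returns (picture, depth): 480x640x3 uint8, blue, green, red; 480x640 float32, mm along the optical axis (not along the pixel's ray), 0 where there is no reading.
- optics.camera_params(name): a dict with "camera_matrix" (3x3 intrinsics, pixels), "eye" and "orientation" of the camera in the world. Camera axes: x right, y down, z forward; pixel columns grow to the right and rows downward; lengths in mm; the calibration is good to about 2 mm. A picture is of the moment at which its call begins: read the wrist's pose just before it. camera_params takes no time and is no camera call; for the wrist camera it gives the pose at the moment of the call.
- hand_in(): hands the job in, once; it reports no verdict.
Trained networks look in the newest picture that a camera, given by its name, has taken for a name from the list of things; names that differ only in an ending like _2 or _b are one class to them, and where a whole thing is asked for, a point or a joint stands for the part that bears it (a point fixed in the world has none). Each returns a list of dicts, best first, with "score" (0 to 1); they miss things now and then, are a little off and sometimes report something else, mostly with a low value. They report only what shows in the picture. A call takes as long as a camera call. They do not tell look-alikes from the thing itself.
- optics.search_frame(camera, query): "at" ([x, y, z] in mm, in world coordinates, good to about 4 mm: the middle of the surface that is visible of it).
The state is a dict: "time": time; "joint_pos": joint angles; "qd": joint speeds; "joint_efforts": joint torques, N m; "tool_pos": TCP position; "tcp_rot": TCP orientation; "ft_force": force on the tool from outside, world axes, zero at the start; "wrist_torque": the same for the moment, N m; "finger_gap": finger opening in mm.
Only numpy, scipy, OpenCV 4.12 (cv2) and the standard library are available. Lean on these libraries where they do the work, as an engineer would, in place of code of your own. Each camera call takes 0.05 s, during which the arm holds its last target. There are 200 camera calls.

### The job

Draw the old pin out of the bolted-down hinge half: pull the puller's sprung lever right through to its stop, then ease it back home slowly, never letting it snap, so that the pin stays out. Then take the loose leaf whose two knuckles match the gaps from the wooden rack, lower it upright between the fixed knuckles without forcing it until the knuckle holes line up, and finish while holding it there in the gripper, ready for a new pin. Leave the other leaf in its slot.

Things in the scene. Friction and masses are not known exactly. Their poses are not given: they have to be found in the camera images.
- jig: Dark steel base plate, 110 x 295 x 12 mm, fixed on a 65 mm high surface plate; carries the wooden jamb block with the bolted steel hinge half (origin under its centre, 65 mm above the bench) and, towards -y, the pin puller. x is across the hinge, y along it, z up.
- hinge_axis (a point): Centre of the fixed half's bore axis (bore along y), 110 mm above jig's origin, axes as jig. Three knuckles, 20 mm in diameter, bore 10, cover y = -45 to -31, -9 to 9 and 31 to 45 mm. The two gaps between, 22 mm wide, centred at y = -20 and 20, are open above; each floor is a shallow saddle, 11 mm below the axis, that centres a 20 mm knuckle in x and stops it about 1 mm under the axis.
- lever_handle (a point): Centre of the lever's black revolving handle: a level cylinder along the jig's x, 26 mm in diameter, 52 mm long, free all round; it turns freely on its spindle. It swings on a 165 mm radius about lever_pivot in the jig's plane x = -72 mm. Home: 252 mm above the bench, 57 mm from the pivot towards +y of the jig. At the stop: 196 mm above the bench, 132 mm from the pivot towards -y.
- lever_pivot (a point): Point on the lever's pivot axis (parallel to the jig's x), level with the handle's middle: 97 mm above the bench, at x = -72, y = -185, z = 32 mm in the jig's frame. The lever's round 10 mm stem stands at x = -38 mm.
- puller_lever (a joint): Lever angle, rad: 0 home (leaning 0.35 towards the hinge), 1.28 at the stop (leaning 0.93 away from it); grows as the handle is pulled towards -y of the jig. A spring pulls it home with about 2 to 6 N at the handle, plus 2 N while the pin moves; let go, it snaps back at several rad/s. Its claw pulls on the pin's head but cannot push the pin back.
- hinge_pin (a joint): How far the pin is drawn out of the fixed half towards -y, m: 0 to 0.006 at the start, its 9 mm shank crossing both gaps; above 0.067 both gaps are clear; a full pull of the lever gives about 0.074. A stiff push fit (4 N): it stays where it is left.
- leaf_centre (a point): Centre of the matching loose leaf's plate: plain steel, 8 mm thick (x), 90 wide (y), 75 high (z), about 0.4 kg, on edge in one of the rack's two slots, with two knuckles (20 mm diameter, 18 long) under its lower edge at y = -20 and 20 mm. The top edge is 37.5 mm above this point; the upper 45 mm stand free of the rack. Either way round fits.
- leaf_knuckles (a point): Middle of the matching leaf's knuckle axis, between its two knuckles, 50.5 mm below leaf_centre; y runs along the bores, z up the plate. The knuckles reach 10 mm below it, the plate 88 mm above it.
- other_leaf_centre (a point): Centre of the other leaf's plate, in the other slot: same plate size, but one single knuckle 32 mm wide in the middle of the lower edge. It does not fit this hinge.
- rack: Wooden rack, 146 x 124 mm, 68 mm high, fixed on the bench; origin under its centre. Two slots at x = -35 and 35 mm hold the plates on edge, parallel to y, by their two lower corners, 30 mm deep; a leaf lifts straight up and out.
Mind the look-alikes: they are no part of the job. What is shaped like the part that bears leaf_centre but orange is not meant.

How it is judged:
By the outcome, as a careful person would: the job done as asked, in the order asked, and still so for the second after the job is handed in, while the arm keeps its last pose, push and grip.
It also fails if it takes over 67 s, if anything falls off the work surface, if the arm or the gripper's body presses on something with over 40 N, if the wrist force passes 120 N, or if a joint passes its speed limit or range.

## Working session

There is one attempt and no reset: what is moved stays moved. The work goes in short steps, Python scripts to look and compute and a shell command to move; the robot and the scene stay as the last step left them, time stands still between calls to the robot, and variables do not carry over. Pictures are saved under pics/ and viewed, about 8 in all and at most 12, crops included, and the job is handed in when it is done.

```bash
ls; mkdir -p pics; cat > h.py <<'E'
import numpy as np, cv2
from bench import r, optics, hand_in
from scipy.spatial.transform import Rotation as R
def cam(name):
    p=optics.camera_params(name); return p
def cloud(name,depth,p):
    K=np.array(p["camera_matrix"]); v,u=np.mgrid[0:480,0:640]
    c=np.stack([(u-K[0,2])/K[0,0]*depth,(v-K[1,2])/K[1,1]*depth,depth],-1)
    o=np.array(p["orientation"]); M=o if o.shape==(3,3) else R.from_euler('xyz',o,degrees=True).as_matrix()
    return c@M.T+np.array(p["eye"])
E
python3 - <<'E'
from h import *
s=r.sense(); print(s)
for n in ("scene","top"):
    p=cam(n); print(n,p)
    im,d=optics.snapshot(n); cv2.imwrite(f"pics/{n}1.png",im); np.savez(f"{n}1.npz",im=im,d=d)
    for q in ("jig","lever_handle","leaf_centre","other_leaf_centre","rack","puller_lever","hinge_pin"):
        print(q,[(np.round(a["at"]),round(a["score"],2)) for a in optics.search_frame(n,q)])
print(r.sense()["time"])
E
```

```text
pics
{'time': 0.0, 'joint_pos': array([ 7.15392419e+01,  7.51631729e+00,  8.53300502e+01, -2.17933730e-03,
        8.72610077e+01, -4.89386048e+00]), 'qd': array([-0.00657674,  0.05254668,  0.06214743,  0.0082774 , -0.09318444,
       -0.04167033]), 'joint_efforts': array([-8.50374704e-05, -5.69383764e+01, -5.00562358e+01,  1.34431484e-04,
        1.41524523e-02,  6.50321653e-06]), 'tool_pos': array([140.57203559, 582.73010424, 230.2244348 ]), 'tcp_rot': array([-1.79993009e+02,  1.07169433e-01,  7.64332151e+01]), 'ft_force': array([-0.07004402,  0.14792222,  0.30870311]), 'wrist_torque': array([ 0.00287859, -0.00788065, -0.01346343]), 'finger_gap': 85.3592968687062}
scene {'camera_matrix': array([[485.0550134 ,   0.        , 319.89053503],
       [  0.        , 485.0550134 , 235.86791947],
       [  0.        ,   0.        ,   1.        ]]), 'eye': array([ 105.21394485, -649.38384911,  851.86803978]), 'orientation': array([-128.38891995,   -1.20808195,  -24.97093548])}
jig [(array([ 488., -150.,  102.]), 0.92)]
lever_handle [(array([ 467., -162.,  187.]), 0.97)]
leaf_centre [(array([
[... 198 characters left out ...]
, -20., 182.]), 0.54)]
top {'camera_matrix': array([[458.22063456,   0.        , 318.13707231],
       [  0.        , 458.22063456, 244.15796096],
       [  0.        ,   0.        ,   1.        ]]), 'eye': array([ 330.24435489,  145.17943354, 1153.80092176]), 'orientation': array([-169.85996181,   -1.68760707,  -88.87100808])}
jig [(array([496., -98.,  88.]), 0.91)]
lever_handle [(array([ 447., -137.,  259.]), 0.97)]
leaf_centre [(array([545., 296.,  88.]), 0.93), (array([495., 461.,  11.]), 0.72)]
other_leaf_centre [(array([479., 277.,  96.]), 0.68)]
rack [(array([509., 284.,  11.]), 0.88)]
puller_lever [(array([ 446., -138.,  259.]), 0.9)]
hinge_pin [(array([510., -38., 178.]), 0.63)]
0.8
```

View pics/scene1.png

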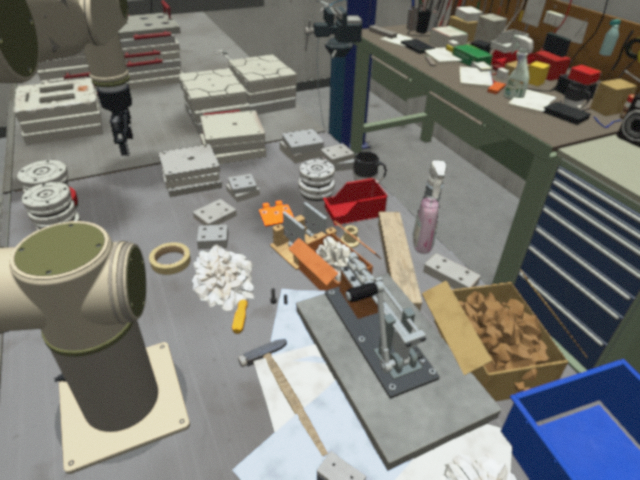

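View pics/top1.png

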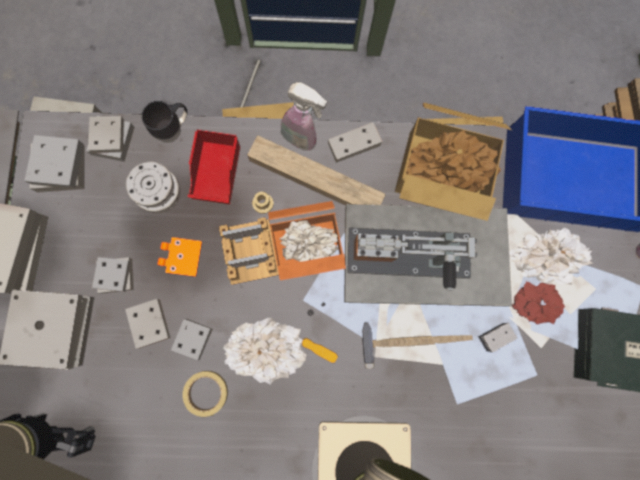

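```bash
python3 - <<'E'
from h import *
z=np.load("top1.npz"); im,d=z["im"],z["d"]; P=cloud("top",d,cam("top"))
X,Y,Z=P[...,0],P[...,1],P[...,2]
# orthographic-ish masks
def rect(m,name):
    m=m.astype(np.uint8); n,l,s,c=cv2.connectedComponentsWithStats(m)
    i=1+np.argmax(s[1:,4]); k=l==i
    print(name,k.sum(),cv2.minAreaRect(np.c_[X[k],Y[k]].astype(np.float32)),np.median(Z[k]))
box=(X>380)&(X<640)&(Y<80)&(Y>-260)
rect(box&(abs(Z-65)<5),"surf")
rect(box&(Z>71)&(Z<83)&(im.max(2)<95),"base")
h=box&(Y>-80)&(Z>165)&(Z<200); rect(h,"hinge")
h=box&(Z>235)&(Z<275); rect(h,"handle")
rk=(X>380)&(X<640)&(Y>215)&(Y<370)
rect(rk&(abs(Z-68)<5),"racktop")
lf=(rk&(Z>85)).astype(np.uint8); n,l,s,c=cv2.connectedComponentsWithStats(lf)
for i in range(1,n):
    if s[i,4]>25:
        k=l==i; print(s[i],cv2.minAreaRect(np.c_[X[k],Y[k]].astype(np.float32)),Z[k].max(),np.median(Z[k]))
a=cv2.resize(im[180:310,200:490],None,fx=2.75,fy=2.75,interpolation=cv2.INTER_CUBIC)
z2=np.load("scene1.npz"); b=cv2.resize(z2["im"][200:400,250:450],None,fx=2,fy=2,interpolation=cv2.INTER_CUBIC)
cv2.imwrite("pics/crop1.png",a)
E
```

```text
surf 6370 ((508.38775634765625, -104.49577331542969), (311.141357421875, 240.78509521484375), 89.92259216308594) 65.91917169513567
base 1331 ((483.7369384765625, -61.10064697265625), (241.92813110351562, 95.27727508544922), 72.91889190673828) 77.89414645579564
hinge 580 ((508.9512023925781, -24.34420394897461), (38.40575408935547, 110.65863800048828), 0.6990196108818054) 179.88856337969958
handle 434 ((441.64361572265625, -140.2928924560547), (25.68951988220215, 68.26695251464844), 89.58390808105469) 262.41119395522225
racktop 211 ((516.146240234375, 328.89453125), (44.043853759765625, 84.95657348632812), 64.3561019897461) 67.88882312932378
[268 211  11   9  69] ((586.6942138671875, 224.70582580566406), (24.00728988647461, 24.698089599609375), 13.117424011230469) 114.27049872984253 101.15928408117338
[223 225  40  13 235] ((546.915771484375, 295.48431396484375), (8.896059036254883, 89.48487854003906), 12.763011932373047) 118.74683050900512 110.80142410850203
[228 254  40  12 210] ((478.87506103515625, 279.1794128417969), (8.974401473999023, 90.04544830322266), 12.681100845336914) 118.41254078829888 111.71448331986028
```

View pics/crop1.png

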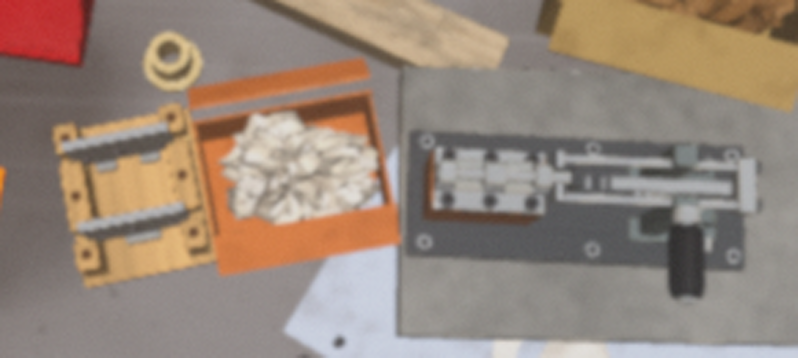

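The matching leaf: the far one in the rack, at crop (125,130), shows two knuckles (105,165 and 150,155). The near one, at crop (135,215), shows a single middle knuckle (143,235), so it is the other leaf. The orange one lies to the left at top-image (180,257). The wanted leaf is therefore at about (547,295) with yaw about 12.8°. Next I fix the jig's pose from its screws and handle.

```bash
cat >> h.py <<'E'
def ray(p,u,v,z):
    K=np.array(p["camera_matrix"]);M=R.from_euler('xyz',p["orientation"],degrees=True).as_matrix()
    w=M@np.array([(u-K[0,2])/K[0,0],(v-K[1,2])/K[1,1],1]);e=np.array(p["eye"]);return e+w*(z-e[2])/w[2]
E
python3 - <<'E'
from h import *
p=cam("top")
c=lambda x,y,z:ray(p,200+(x+.5)/2.75-.5,180+(y+.5)/2.75-.5,z)
S=np.array([c(x,y,77) for x,y in [(427,141),(593,148),(732,156),(425,242),(592,249),(733,255)]]); print(S.round(1))
for a,b in((0,2),(3,5)): print(np.degrees(np.arctan2(-(S[a]-S[b])[0],(S[a]-S[b])[1])))
print("centre",S.mean(0))
z=np.load("top1.npz"); P=cloud("top",z["d"],p);X,Y,Z=[P[...,i] for i in range(3)]
k=(Y<-100)&(Y>-200)&(X>390)&(X<465)&(Z>235)&(Z<290)
print("handle",P[k].min(0),P[k].max(0),np.median(P[k],0))
k=(Y<60)&(Y>-75)&(X>470)&(X<560)&(Z>160)&(Z<200)
for lo in range(40,-80,-8):
    q=k&(Y<=lo)&(Y>lo-8)
    if q.sum()>5: print(lo,P[q].min(0).round(),P[q].max(0).round())
M=R.from_euler('xyz',cam("wrist")["orientation"],degrees=True).as_matrix();s=r.sense();T=R.from_euler('xyz',s["tcp_rot"],degrees=True).as_matrix()
print(T.T@(np.array(cam("wrist")["eye"])-s["tool_pos"]),T.T@M)
E
```

```text
[[ 558.    29.3   77. ]
 [ 555.5 -116.8   77. ]
 [ 551.5 -239.8   77. ]
 [ 469.    30.5   77. ]
 [ 466.3 -114.4   77. ]
 [ 463.9 -237.3   77. ]]
-1.3883737928449906
-1.0857459078154714
centre [ 510.67386634 -108.08070428   77.        ]
handle [ 407.52244233 -153.06858038  248.32639765] [ 464.9409645  -127.27458023  269.49790204] [ 435.0564848  -137.48821199  262.79304821]
32 [501.  24. 160.] [522.  31. 188.]
24 [500.  16. 161.] [532.  24. 188.]
16 [496.   8. 160.] [529.  16. 184.]
8 [499.   1. 163.] [523.   8. 181.]
0 [499.  -8. 165.] [524.  -0. 189.]
-8 [501. -16. 160.] [520.  -8. 189.]
-16 [501. -24. 163.] [520. -16. 188.]
-24 [497. -32. 164.] [522. -24. 186.]
-32 [498. -40. 163.] [523. -32. 183.]
-40 [498. -48. 160.] [527. -40. 188.]
-48 [491. -55. 160.] [529. -48. 189.]
-56 [490. -64. 165.] [529. -56. 190.]
-64 [490. -72. 171.] [528. -64. 189.]
-72 [491. -75. 177.] [525. -72. 186.]
[   1.82837522  -74.18133484 -142.31405113] [[ 9.99997994e-01  1.92795272e-03 -5.43300398e-04]
 [-1.68488548e-03  9.56308744e-01  2.92353805e-01]
 [ 1.08320723e-03 -2.92352303e-01  9.56310074e-01]]
```

```bash
python3 -m pendant '[[1,0,0,-50,-6.2],[1,0,0,-50,-6.2],[1,-33,30,0,0],[1,-33,30,0,0],[1,-33,30,0,0],[1,-33,30,0,0],[1,-33,30,0,0],[1,-33,30,0,0],[1,-33,30,0,0],[1,-33,30,0,0]]' 60 && python3 -m pendant '[[1,-33,30,0,0],[1,-33,30,0,0],[1,-39,0,0,0],[1,-39,0,0,0],[1,-39,0,0,0],[1,-39,0,0,0],[1,-39,0,0,0],[1,-39,0,0,0],[1,-39,0,0,0],[1,-39,0,0,0]]'
```

```text
time: 1.8
tool_pos: [376.2, 312.9, 331.6]
tcp_rot: [180.0, -0.0, 88.8]
ft_force: [0.3, -0.2, -0.5]
finger_gap: 85.6
time: 2.8
tool_pos: [427.3, -66.3, 331.6]
tcp_rot: [179.9, 0.0, 88.8]
ft_force: [0.8, 0.5, 0.3]
finger_gap: 85.7
```

```bash
python3 -m pendant '[[1,-35,3,0,0],[1,-35,3,0,0],[1,0,0,0,0],[1,0,0,0,0]]' && python3 - <<'E'
from h import *
s=r.sense();p=cam("wrist"); im,d=optics.snapshot("wrist"); cv2.imwrite("pics/w1.png",im); np.savez("w1.npz",im=im,d=d)
print(s["tool_pos"],s["tcp_rot"])
P=cloud("wrist",d,p)
for q in ("lever_handle","hinge_pin","hinge_axis"): print(q,[(np.round(a["at"]),round(a["score"],2)) for a in optics.search_frame("wrist",q)])
X,Y,Z=[P[...,i] for i in range(3)]
k=(Y<-100)&(Y>-190)&(X>390)&(X<462)&(Z>240)&(Z<290)
print("handle",np.percentile(P[k],[1,50,99],0))
E
```

```text
time: 3.2
tool_pos: [432.0, -135.3, 331.2]
tcp_rot: [-180.0, -0.0, 88.7]
ft_force: [0.5, 0.0, -0.6]
finger_gap: 85.5
[ 431.98034547 -135.32717234  331.21313449] [-1.79984554e+02 -2.60894801e-02  8.87139628e+01]
lever_handle [(array([ 446., -141.,  256.]), 0.76), (array([ 485., -100.,  150.]), 0.3)]
hinge_pin [(array([510., -58., 177.]), 0.89)]
hinge_axis [(array([ 488., -100.,  153.]), 0.83)]
handle [[ 409.4468747  -147.69674664  250.34521521]
 [ 433.16260497 -135.42690693  262.25381661]
 [ 461.25258661 -123.18477791  265.28015103]]
```

View pics/w1.png

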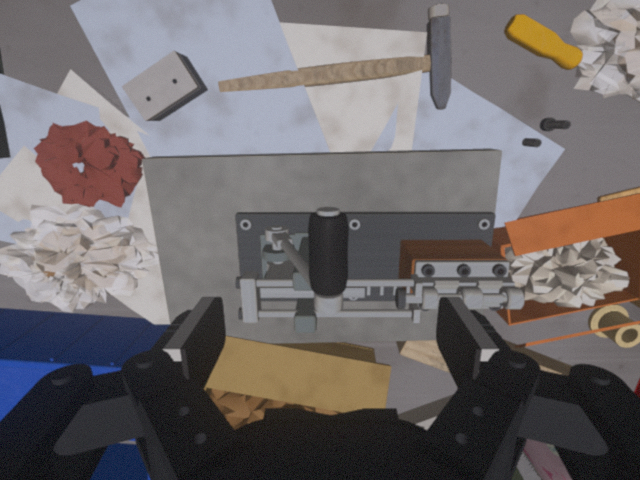

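```bash
python3 -m pendant '[[1,-1,0,33,0],[1,-1,0,33,0],[1,0,0,33,0],[1,0,0,0,0],[0.55,0,0,0,0],[0.45,0,0,0,0],[0.45,0,0,0,0],[0.45,0,0,0,0]]' 50; python3 - <<'E'
from h import *
s=r.sense();p=cam("wrist"); im,d=optics.snapshot("wrist"); cv2.imwrite("pics/w2.png",im)
P=cloud("wrist",d,p);X,Y,Z=[P[...,i] for i in range(3)]
print(s["tool_pos"],s["finger_gap"],s["ft_force"])
k=(Y<-115)&(Y>-160)&(X>400)&(X<425)&(Z>240)&(Z<275)
print("handle",np.percentile(P[k],[1,50,99],0))
E
```

```text
time: 4.2
tool_pos: [432.9, -137.1, 233.9]
tcp_rot: [179.9, 0.1, 88.8]
ft_force: [-1.1, -0.2, -0.6]
finger_gap: 38.7
[ 432.91750223 -137.08564991  233.93063706] 38.731979234303566 [-1.14276013 -0.15043122 -0.58569838]
handle [[ 409.19562082 -159.57941099  242.50856936]
 [ 418.2145505  -137.0122904   260.56003283]
 [ 424.84125572 -115.32910712  272.7394134 ]]
```

View pics/w2.png

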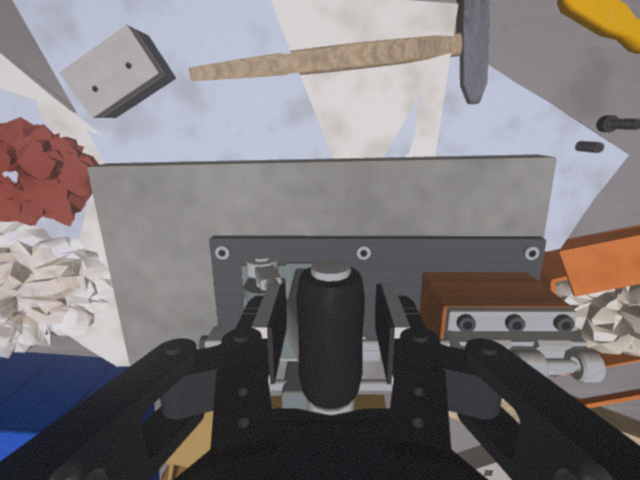

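The handle (330,335) sits midway between the pads (about 280 and 385), so I close on it.

```bash
python3 -m pendant '[[0.2,0,0,0,0],[0.2,0,0,0,0],[0.2,0,0,0,0],[0.2,0,0,0,0]]' 50; python3 - <<'E'
from h import *
# increments along arc (tool x = jig y, tool z = -z), start home angle .35 toward +y
n=30; a=np.linspace(.35,-.94,n+1); y=165*np.sin(a); z=165*np.cos(a)
print([[0.2,round(float(u),1),0,round(float(-v),1),0] for u,v in zip(np.diff(y),np.diff(z))])
E
```

```text
time: 4.65
tool_pos: [432.4, -137.1, 233.1]
tcp_rot: [179.9, 0.0, 88.8]
ft_force: [-1.6, 0.2, 5.1]
finger_gap: 24.6
[[0.2, -6.7, 0, -2.3, 0], [0.2, -6.8, 0, -2.0, 0], [0.2, -6.9, 0, -1.7, 0], [0.2, -7.0, 0, -1.4, 0], [0.2, -7.0, 0, -1.1, 0], [0.2, -7.0, 0, -0.8, 0], [0.2, -7.1, 0, -0.5, 0], [0.2, -7.1, 0, -0.2, 0], [0.2, -7.1, 0, 0.1, 0], [0.2, -7.1, 0, 0.4, 0], [0.2, -7.1, 0, 0.7, 0], [0.2, -7.0, 0, 1.0, 0], [0.2, -7.0, 0, 1.3, 0], [0.2, -6.9, 0, 1.6, 0], [0.2, -6.8, 0, 1.9, 0], [0.2, -6.7, 0, 2.2, 0], [0.2, -6.6, 0, 2.5, 0], [0.2, -6.5, 0, 2.8, 0], [0.2, -6.4, 0, 3.1, 0], [0.2, -6.3, 0, 3.3, 0], [0.2, -6.1, 0, 3.6, 0], [0.2, -6.0, 0, 3.9, 0], [0.2, -5.8, 0, 4.1, 0], [0.2, -5.6, 0, 4.4, 0], [0.2, -5.4, 0, 4.6, 0], [0.2, -5.2, 0, 4.8, 0], [0.2, -5.0, 0, 5.0, 0], [0.2, -4.8, 0, 5.2, 0], [0.2, -4.5, 0, 5.4, 0], [0.2, -4.3, 0, 5.6, 0]]
```

```bash
python3 -m pendant '[[0.4,0,0,0,0],[0.4,0,0,4,0],[0.4,0,0,0,0],[0.2,0,0,0,0],[0.2,0,0,0,0],[0.2,0,0,0,0],[0.2,0,0,0,0]]' 50
```

```text
time: 5.35
tool_pos: [431.7, -137.0, 227.8]
tcp_rot: [-179.9, 0.0, 88.8]
ft_force: [-0.9, -5.4, -3.0]
finger_gap: 24.7
```

```bash
python3 -m pendant '[[0.2,-6.7,0,-2.3,0],[0.2,-6.8,0,-2.0,0],[0.2,-6.9,0,-1.7,0],[0.2,-7.0,0,-1.4,0],[0.2,-7.0,0,-1.1,0],[0.2,-7.0,0,-0.8,0],[0.2,-7.1,0,-0.5,0],[0.2,-7.1,0,-0.2,0],[0.2,-7.1,0,0.1,0],[0.2,-7.1,0,0.4,0]]' 60 && python3 -m pendant '[[0.2,-7.1,0,0.7,0],[0.2,-7.0,0,1.0,0],[0.2,-7.0,0,1.3,0],[0.2,-6.9,0,1.6,0],[0.2,-6.8,0,1.9,0],[0.2,-6.7,0,2.2,0],[0.2,-6.6,0,2.5,0],[0.2,-6.5,0,2.8,0],[0.2,-6.4,0,3.1,0],[0.2,-6.3,0,3.3,0]]'
```

```text
time: 6.35
tool_pos: [430.3, -206.7, 237.5]
tcp_rot: [-179.9, -0.1, 88.8]
ft_force: [-2.9, 6.1, -7.5]
finger_gap: 24.2
time: 7.35
tool_pos: [428.8, -273.8, 217.3]
tcp_rot: [-179.9, -0.1, 88.8]
ft_force: [-4.8, 7.8, -2.6]
finger_gap: 24.2
```

```bash
python3 -m pendant '[[0.2,-6.1,0,3.6,0],[0.2,-6.0,0,3.9,0],[0.2,-5.8,0,4.1,0],[0.2,-5.6,0,4.4,0],[0.2,-5.4,0,4.6,0],[0.2,-5.2,0,4.8,0],[0.2,-5.0,0,5.0,0],[0.2,-4.8,0,5.2,0],[0.2,-4.0,0,4.9,0],[0.2,0,0,0,0]]'; python3 - <<'E'
from h import *
im,d=optics.snapshot("top"); np.savez("top2.npz",im=im,d=d)
s=r.sense(); print(s["tool_pos"],s["ft_force"])
print([(np.round(a["at"]),round(a["score"],2)) for a in optics.search_frame("top","hinge_pin")])
E
```

```text
time: 8.35
tool_pos: [427.8, -322.1, 176.8]
tcp_rot: [-179.9, -0.1, 88.8]
ft_force: [-5.7, 8.3, -0.0]
finger_gap: 24.5
[ 427.79712635 -321.92302124  177.03920843] [-5.60921514  7.87489791 -0.01770438]
[(array([ 508., -108.,  179.]), 0.56)]
```

```bash
for i in 1; do python3 -m pendant '[[0.2,-2,0,2.7,0],[0.2,-1.5,0,2.0,0],[0.2,0,0,0,0]]'; done; python3 -m pendant '[[0.2,-1.5,0,2,0],[0.2,0,0,0,0]]'
```

```text
time: 8.75
tool_pos: [427.7, -325.4, 172.5]
tcp_rot: [-179.9, -0.0, 88.8]
ft_force: [-5.3, 6.6, 0.1]
finger_gap: 24.3
time: 8.95
tool_pos: [427.7, -326.5, 171.1]
tcp_rot: [-179.9, -0.1, 88.8]
ft_force: [-8.3, 10.5, 5.6]
finger_gap: 24.3
```

```bash
python3 -m pendant '[[0.2,-1.5,0,2,0],[0.2,0,0,0,0]]';  python3 -m pendant '[[0.2,-1,0,1.5,0],[0.2,0,0,0,0],[0.2,0,0,0,0]]'; python3 - <<'E'
from h import *
im,d=optics.snapshot("top"); np.savez("top2.npz",im=im,d=d)
print([(np.round(a["at"]),round(a["score"],2)) for a in optics.search_frame("top","hinge_pin")])
n=40; a=np.linspace(-.93,.35,n+1); y=165*np.sin(a); z=165*np.cos(a)
print([[0.2,round(float(u),1),0,round(float(-v),1),0] for u,v in zip(np.diff(y),np.diff(z))])
E
```

```text
time: 9.15
tool_pos: [427.8, -327.1, 170.2]
tcp_rot: [-179.9, -0.2, 88.9]
ft_force: [-11.5, 18.7, 14.9]
finger_gap: 24.5
time: 9.45
tool_pos: [427.8, -327.6, 169.6]
tcp_rot: [-179.9, -0.2, 88.9]
ft_force: [-15.1, 22.5, 22.7]
finger_gap: 24.8
[(array([ 510., -106.,  179.]), 0.65)]
[[0.2, 3.2, 0, -4.2, 0], [0.2, 3.4, 0, -4.1, 0], [0.2, 3.5, 0, -4.0, 0], [0.2, 3.6, 0, -3.9, 0], [0.2, 3.7, 0, -3.7, 0], [0.2, 3.8, 0, -3.6, 0], [0.2, 4.0, 0, -3.5, 0], [0.2, 4.1, 0, -3.4, 0], [0.2, 4.2, 0, -3.2, 0], [0.2, 4.3, 0, -3.1, 0], [0.2, 4.4, 0, -3.0, 0], [0.2, 4.5, 0, -2.8, 0], [0.2, 4.6, 0, -2.7, 0], [0.2, 4.6, 0, -2.5, 0], [0.2, 4.7, 0, -2.4, 0], [0.2, 4.8, 0, -2.2, 0], [0.2, 4.9, 0, -2.1, 0], [0.2, 4.9, 0, -1.9, 0], [0.2, 5.0, 0, -1.8, 0], [0.2, 5.0, 0, -1.6, 0], [0.2, 5.1, 0, -1.4, 0], [0.2, 5.1, 0, -1.3, 0], [0.2, 5.2, 0, -1.1, 0], [0.2, 5.2, 0, -0.9, 0], [0.2, 5.2, 0, -0.8, 0], [0.2, 5.2, 0, -0.6, 0], [0.2, 5.3, 0, -0.4, 0], [0.2, 5.3, 0, -0.3, 0], [0.2, 5.3, 0, -0.1, 0], [0.2, 5.3, 0, 0.1, 0], [0.2, 5.3, 0, 0.2, 0], [0.2, 5.3, 0, 0.4, 0], [0.2, 5.2, 0, 0.6, 0], [0.2, 5.2, 0, 0.7, 0], [0.2, 5.2, 0, 0.9, 0], [0.2, 5.2, 0, 1.1, 0], [0.2, 5.1, 0, 1.2, 0], [0.2, 5.1, 0, 1.4, 0], [0.2, 5.0, 0, 1.6, 0], [0.2, 5.0, 0, 1.7, 0]]
```

Firmly on the stop (force up to about 30 N). Now I ease it back at about 0.3 rad/s.

```bash
python3 -m pendant '[[0.2,1.5,0,-2,0],[0.2,3.2,0,-4.2,0],[0.2,3.4,0,-4.1,0],[0.2,3.5,0,-4.0,0],[0.2,3.6,0,-3.9,0],[0.2,3.7,0,-3.7,0],[0.2,3.8,0,-3.6,0],[0.2,4.0,0,-3.5,0],[0.2,4.1,0,-3.4,0],[0.2,4.2,0,-3.2,0]]' && python3 -m pendant '[[0.2,4.3,0,-3.1,0],[0.2,4.4,0,-3.0,0],[0.2,4.5,0,-2.8,0],[0.2,4.6,0,-2.7,0],[0.2,4.6,0,-2.5,0],[0.2,4.7,0,-2.4,0],[0.2,4.8,0,-2.2,0],[0.2,4.9,0,-2.1,0],[0.2,4.9,0,-1.9,0],[0.2,5.0,0,-1.8,0]]'
```

```text
time: 10.55
tool_pos: [428.4, -294.9, 203.4]
tcp_rot: [-180.0, 0.0, 88.8]
ft_force: [-6.6, 4.0, 1.2]
finger_gap: 24.3
time: 11.55
tool_pos: [429.4, -248.7, 228.5]
tcp_rot: [180.0, 0.1, 88.8]
ft_force: [-8.8, 2.6, 3.2]
finger_gap: 24.5
```

```bash
python3 -m pendant '[[0.2,5.0,0,-1.6,0],[0.2,5.1,0,-1.4,0],[0.2,5.1,0,-1.3,0],[0.2,5.2,0,-1.1,0],[0.2,5.2,0,-0.9,0],[0.2,5.2,0,-0.8,0],[0.2,5.2,0,-0.6,0],[0.2,5.3,0,-0.4,0],[0.2,5.3,0,-0.3,0],[0.2,5.3,0,-0.1,0]]'
```

```text
time: 12.55
tool_pos: [430.6, -196.8, 237.7]
tcp_rot: [180.0, 0.1, 88.8]
ft_force: [-11.4, 2.9, 9.2]
finger_gap: 24.7
```

```bash
python3 -m pendant '[[0.2,5.3,-0.2,-0.5,0],[0.2,5.3,-0.2,-0.2,0],[0.2,5.3,-0.2,0.2,0],[0.2,5.2,-0.2,0.5,0],[0.2,5.2,-0.2,0.7,0],[0.2,5.2,-0.2,0.9,0],[0.2,5.2,0,1.1,0],[0.2,5.1,0,1.2,0],[0.2,4.5,0,1.2,0],[0.2,4,0,1.2,0]]'
```

```text
time: 13.55
tool_pos: [431.6, -145.1, 230.4]
tcp_rot: [179.9, 0.0, 88.9]
ft_force: [-1.7, 5.8, 6.3]
finger_gap: 24.3
```

```bash
python3 -m pendant '[[0.2,3,0,1,0],[0.2,2.5,0,0.9,0],[0.2,2,0,0.7,0],[0.2,1,0,0.4,0],[0.2,0,0,0,0]]'
```

```text
time: 14.05
tool_pos: [431.8, -137.2, 227.7]
tcp_rot: [179.8, 0.1, 88.8]
ft_force: [-3.0, 2.7, 8.3]
finger_gap: 23.9
```

```bash
python3 -m pendant '[[0.2,1,0,0,0],[0.2,1,0,0,0],[0.2,0,0,0,0]]'; python3 -m pendant '[[0.2,0.7,0,0,0],[0.2,0.7,0,0,0],[0.2,0,0,0,0]]'
```

```text
time: 14.35
tool_pos: [431.8, -136.9, 227.6]
tcp_rot: [179.8, 0.3, 88.8]
ft_force: [-3.2, -7.2, 5.5]
finger_gap: 24.0
time: 14.65
tool_pos: [431.8, -136.6, 227.6]
tcp_rot: [179.8, 0.4, 88.7]
ft_force: [-2.2, -12.6, 3.2]
finger_gap: 24.2
```

```bash
python3 -m pendant '[[0.4,0,0,0,0],[1,0,0,0,0],[1,0,0,0,0],[1,0,0,0,0],[1,0,0,-30,0],[1,0,0,-40,0],[1,0,0,-40,8.4],[1,0,0,0,8.4],[1,0,0,0,8.4],[1,0,0,0,8.4]]' && python3 -m pendant '[[1,0,0,0,8.4],[1,0,0,0,8.4],[1,0,0,0,8.4],[1,0,0,0,8.4],[1,0,0,0,8.4],[1,15,-35,0,0],[1,20,-40,0,0],[1,20,-40,0,0],[1,20,-40,0,0],[1,20,-40,0,0]]'; python3 - <<'E'
from h import *
im,d=optics.snapshot("top"); np.savez("top3.npz",im=im,d=d); cv2.imwrite("pics/top3c.png",cv2.resize(im[200:300,330:500],None,fx=4,fy=4,interpolation=cv2.INTER_CUBIC))
for q in ("hinge_pin","lever_handle"): print([(np.round(a["at"]),round(a["score"],2)) for a in optics.search_frame("top",q)])
E
```

```text
time: 15.65
tool_pos: [431.2, -133.4, 336.4]
tcp_rot: [180.0, -0.0, 54.9]
ft_force: [0.9, 0.2, 1.4]
finger_gap: 85.4
time: 16.65
tool_pos: [479.0, 80.0, 336.1]
tcp_rot: [180.0, -0.0, 13.2]
ft_force: [1.1, -0.5, 0.3]
finger_gap: 85.0
[(array([545., 299.,  90.]), 0.74)]
[]
```

View pics/top3c.png

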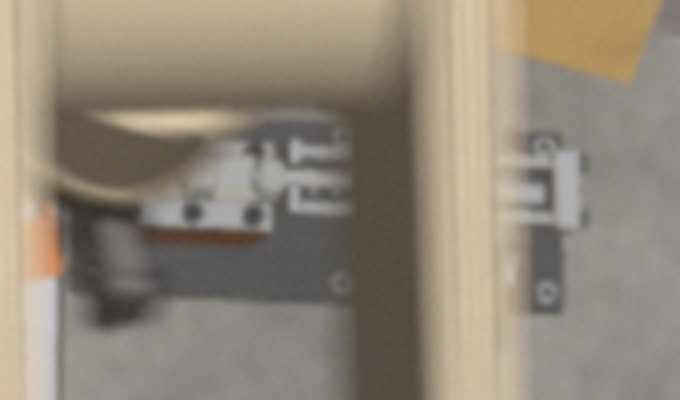

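The arm hides the pin from the top camera here, so I'll check it later with a clear view. On to the leaf.

```bash
python3 -m pendant '[[1,23,-39,0,0],[1,23,-39,0,0],[1,23,-39,0,0],[1,23,-38,20,0],[1,19,-34,40,0],[1,0,0,0,0],[1,0,0,0,0],[1,0,0,0,0]]'; python3 - <<'E'
from h import *
s=r.sense();p=cam("wrist"); im,d=optics.snapshot("wrist"); cv2.imwrite("pics/w3.png",im)
print(s["tool_pos"],s["tcp_rot"])
P=cloud("wrist",d,p);X,Y,Z=[P[...,i] for i in range(3)]
m=((Z>95)&(Z<125)&(X>430)&(X<620)&(Y>220)&(Y<380)).astype(np.uint8); n,l,st,c=cv2.connectedComponentsWithStats(m)
for i in range(1,n):
    if st[i,4]>150:
        k=l==i; print(st[i],cv2.minAreaRect(np.c_[X[k],Y[k]].astype(np.float32)),np.median(Z[k]),Z[k].max())
for q in ("leaf_centre","other_leaf_centre"): print(q,[(np.round(a["at"]),round(a["score"],2)) for a in optics.search_frame("wrist",q)])
im,d=optics.snapshot("top"); np.savez("top3.npz",im=im,d=d); cv2.imwrite("pics/top4c.png",cv2.resize(im[210:290,330:490],None,fx=4,fy=4,interpolation=cv2.INTER_CUBIC))
for q in ("hinge_pin","lever_handle"): print([(np.round(a["at"]),round(a["score"],2)) for a in optics.search_frame("top",q)])
E
```

```text
time: 17.6
tool_pos: [543.2, 282.2, 281.7]
tcp_rot: [180.0, -0.1, 13.2]
ft_force: [-0.4, -0.7, 0.3]
finger_gap: 85.5
[543.24342201 282.24559449 281.67260069] [ 1.79985146e+02 -1.03369839e-01  1.31572920e+01]
[ 336  139   10  103 1002] ((549.2877197265625, 301.87762451171875), (8.047794342041016, 89.42633056640625), 13.466811180114746) 112.56051556437217 115.28038473412244
[ 253  140   18  103 1267] ((481.5022888183594, 284.981201171875), (8.496061325073242, 89.67118072509766), 13.458362579345703) 112.29373889532206 114.7704028075056
[350 257  17  27 329] ((584.16650390625, 230.34323120117188), (15.765769004821777, 23.67616844177246), 12.40173053741455) 104.91990369923724 112.18210126412009
leaf_centre [(array([546., 303., 116.]), 0.81), (array([499., 443.,  10.]), 0.59)]
other_leaf_centre [(array([480., 289., 100.]), 0.63), (array([506.,  36.,  75.]), 0.37)]
[(array([ 508., -108.,  179.]), 0.58)]
[]
```

View pics/w3.png

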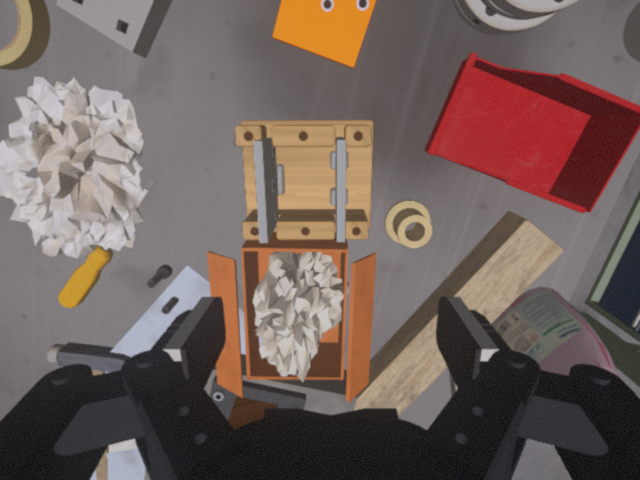

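View pics/top4c.png

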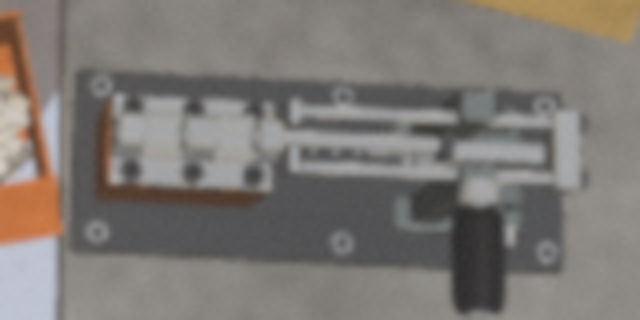

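In the wrist picture the right plate at (340,190) has two knuckles (335,160 and 337,215), so it is the wanted leaf. The left plate at (265,190) has one knuckle (280,178). The top crop shows the lever home (478,260) and the pin drawn (found at y = -108, -38 before).

```bash
python3 -m pendant '[[1,5,-9,40,0],[1,5,-8,45,0],[1,0,0,45,0],[1,0,0,0,0],[1,0,0,0,0]]'; python3 - <<'E'
from h import *
s=r.sense();p=cam("wrist"); im,d=optics.snapshot("wrist"); cv2.imwrite("pics/w4.png",im); np.savez("w4.npz",im=im,d=d)
print(s["tool_pos"],s["tcp_rot"])
P=cloud("wrist",d,p);X,Y,Z=[P[...,i] for i in range(3)]
m=((Z>95)&(Z<120)&(X>430)&(X<620)&(Y>220)&(Y<380)).astype(np.uint8); n,l,st,c=cv2.connectedComponentsWithStats(m)
T=R.from_euler('xyz',s["tcp_rot"],degrees=True).as_matrix()
for i in range(1,n):
    if st[i,4]>150:
        k=l==i; q=cv2.minAreaRect(np.c_[X[k],Y[k]].astype(np.float32));print(st[i],q,np.median(Z[k]),Z[k].max(), T.T@(np.r_[q[0],113]-s["tool_pos"]))
E
```

```text
time: 18.4
tool_pos: [547.9, 302.0, 150.4]
tcp_rot: [180.0, 0.1, 13.2]
ft_force: [0.1, 0.5, 0.9]
finger_gap: 85.2
[547.91971406 301.9570912  150.44856063] [1.79977644e+02 9.86259538e-02 1.32212198e+01]
[ 323  183   16  161 2382] ((549.303955078125, 301.9832763671875), (7.957276344299316, 89.84821319580078), 13.396422386169434) 112.66141353946972 114.7048032858387 [ 1.4179995   0.27648972 37.44628597]
[ 185  184   37  118 2834] ((478.9576416015625, 295.77386474609375), (9.047563552856445, 68.20441436767578), 13.303086280822754) 111.95065351799555 114.51303357709685 [-68.48379307  -9.7677354   37.56269229]
[347 356  25  46 753] ((584.2083129882812, 230.56851196289062), (15.726273536682129, 24.77268409729004), 12.221903800964355) 105.06718527288743 111.99020732985826 [19.06379314 77.78138468 37.44615253]
```

```bash
python3 -m pendant '[[1,1.4,0,30,0],[1,0,0,30,0],[1,0,0,12,0],[1,0,0,0,0],[0.4,0,0,0,0],[0.2,0,0,0,0],[0,0,0,0,0],[0,0,0,0,0],[0,0,0,0,0],[0,0,0,0,0]]' 70
```

```text
time: 19.45
tool_pos: [549.1, 302.6, 78.7]
tcp_rot: [180.0, 0.1, 13.2]
ft_force: [-5.3, -1.1, 5.4]
finger_gap: 7.1
```

```bash
python3 -m pendant '[[0,0,0,0,0],[0,0,0,-5,0],[0,0,0,-10,0],[0,0,0,-10,0],[0,0,0,-15,0],[0,0,0,-15,0],[0,0,0,-20,0],[0,0,0,-30,0],[0,0,0,-40,0],[0,0,0,-45,0]]' 90; python3 - <<'E'
from h import *
s=r.sense(); print(s["ft_force"],s["wrist_torque"],s["finger_gap"])
im,d=optics.snapshot("scene"); print([(np.round(a["at"]),round(a["score"],2)) for a in optics.search_frame("scene","leaf_centre")])
E
```

```text
time: 20.45
tool_pos: [549.1, 302.4, 269.8]
tcp_rot: [180.0, 0.1, 13.2]
ft_force: [1.4, 1.2, -3.6]
finger_gap: 7.1
[ 1.39757329  1.20906762 -3.64085178] [ 0.02575597 -0.07497777  0.02389384] 7.080988314933839
[(array([485., 462.,  10.]), 0.85), (array([547., 285., 252.]), 0.69)]
```

```bash
python3 -m pendant '[[0,0,0,-15,7.2],[0,0,0,-15,7.2],[0,4,35,0,0],[0,4,35,0,0],[0,4,35,0,0],[0,4,35,0,0],[0,4,35,0,0],[0,4,35,0,0],[0,4,35,0,0],[0,4,35,0,0]]'; python3 -m pendant '[[0,4,35,0,0],[0,0,0,0,0],[0,0,0,0,0],[0,0,0,0,0]]';  python3 - <<'E'
from h import *
s=r.sense();p=cam("wrist"); im,d=optics.snapshot("wrist"); cv2.imwrite("pics/w5.png",im); np.savez("w5.npz",im=im,d=d,pose=np.r_[s["tool_pos"],s["tcp_rot"]],eye=p["eye"],o=p["orientation"],K=p["camera_matrix"])
print(s["tool_pos"],s["tcp_rot"])
E
```

```text
time: 21.55
tool_pos: [575.9, 20.7, 299.0]
tcp_rot: [180.0, -0.1, -1.2]
ft_force: [0.7, -0.6, -3.4]
finger_gap: 6.9
time: 21.95
tool_pos: [579.3, -12.3, 298.5]
tcp_rot: [-180.0, -0.0, -1.1]
ft_force: [-0.6, -0.5, -4.2]
finger_gap: 6.9
[579.26492586 -12.32023017 298.54691082] [-1.79978292e+02 -2.49950234e-02 -1.14902879e+00]
```

View pics/w5.png

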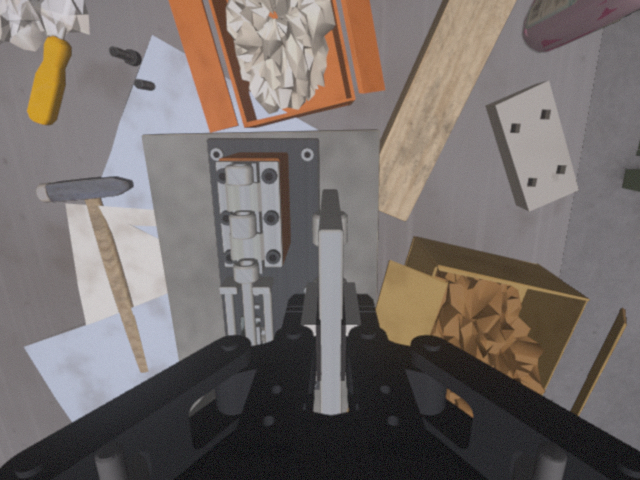

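The wrist view shows the three fixed knuckles at (240,173), (243,222) and (246,268), with both gaps (241,197 and 244,246) clear of the pin and the leaf held at (330,250). I measure the knuckles from depth.

```bash
python3 - <<'E'
from h import *
z=np.load("w5.npz"); p=dict(camera_matrix=z["K"],eye=z["eye"],orientation=z["o"]); im=z["im"]
P=cloud("wrist",z["d"],p)[130:300,195:300].reshape(-1,3)
k=(P[:,2]>160)&(P[:,2]<195)&(abs(P[:,0]-510)<30); Q=P[k]
print("zmax",np.percentile(Q[:,2],[50,90,99]))
for lo in np.arange(40,-80,-2.):
    q=Q[(Q[:,1]<=lo)&(Q[:,1]>lo-2)]
    if len(q)<5: continue
    t=q[q[:,2]>180]
    print(lo-1,len(q),"zmax %.1f"%np.percentile(q[:,2],95),"n>180",len(t),"x %.1f %.1f"%(t[:,0].min(),t[:,0].max()) if len(t) else "")
cv2.imwrite("pics/w5c.png",cv2.resize(im[130:350,190:360],None,fx=3.5,fy=2.7,interpolation=cv2.INTER_CUBIC))
# plate top of held leaf in tool frame
P=cloud("wrist",z["d"],p); s=z["pose"]; T=R.from_euler('xyz',s[3:],degrees=True).as_matrix(); L=(P-s[:3])@T
k=np.zeros(P.shape[:2],bool); k[185:335,300:360]=1
k&=(L[...,2]<80)&(L[...,2]>-60)&(z["d"]>0)
for yy in range(-50,30,4):
    q=L[k&(abs(L[...,1]-yy)<2)]
    if len(q)>3: print(yy,len(q),"x",np.percentile(q[:,0],[2,98]).round(1),"z",np.percentile(q[:,2],[2,50,98]).round(1))
E
```

```text
zmax [175.64627967 184.66902159 186.24314582]
35.0 163 zmax 184.6 n>180 68 x 507.0 521.8
33.0 87 zmax 184.9 n>180 64 x 506.7 523.0
31.0 95 zmax 185.1 n>180 70 x 506.6 522.9
29.0 90 zmax 185.2 n>180 69 x 506.2 522.8
27.0 86 zmax 185.6 n>180 66 x 505.9 523.2
25.0 89 zmax 185.1 n>180 67 x 505.8 523.2
23.0 73 zmax 184.5 n>180 54 x 506.6 522.3
21.0 38 zmax 178.4 n>180 2 x 519.8 520.9
19.0 69 zmax 169.6 n>180 0 
17.0 94 zmax 169.7 n>180 0 
15.0 89 zmax 169.3 n>180 0 
13.0 92 zmax 169.9 n>180 0 
11.0 89 zmax 169.4 n>180 0 
9.0 96 zmax 169.5 n>180 0 
7.0 91 zmax 169.6 n>180 0 
5.0 89 zmax 169.4 n>180 0 
3.0 87 zmax 169.7 n>180 0 
1.0 96 zmax 170.5 n>180 2 x 508.0 508.9
-1.0 198 zmax 184.3 n>180 73 x 506.0 521.7
-3.0 85 zmax 185.0 n>180 65 x 505.0 522.2
-5.0 78 zmax 185.2 n>180 58 x 505.5 522.4
-7.0 82 zmax 185.0 n>180 58 x 505.8 521.9
-9.0 77 zmax 185.1 n>180 58 x 505.4 521.8
-11.0 77 zmax 185.2 n>180 60 x 506.0 522.4
-13.0 83 zmax 185.1 n>180 62 x 504.8 522.0
-15.0 72 zmax 185.1 n>180 55 x 504.7 522.1
-17.0 60 zmax 184.6 n>180 42 x 506.1 521.1
-19.0 36 zmax 183.1 n>180 5 x 511.1 516.2
-21.0
[... 825 characters left out ...]
35 zmax 179.3 n>180 0 
-67.0 66 zmax 179.4 n>180 1 x 513.8 513.8
-69.0 70 zmax 179.6 n>180 2 x 512.0 513.7
-71.0 24 zmax 178.1 n>180 0 
-46 700 x [-2.7  3.9] z [-33.7 -10.2  36.2]
-42 449 x [-3.3  4.7] z [-35.  -33.4  28.8]
-38 297 x [-3.2  4.5] z [-35.1 -33.9 -32.6]
-34 280 x [-2.9  4.5] z [-35.2 -33.9 -32.7]
-30 313 x [-7.2  7.8] z [-35.2 -33.8  56.3]
-26 384 x [-8.8  9.4] z [-35.2 -33.6  52.1]
-22 342 x [-8.9  9.4] z [-35.1 -33.7  51.3]
-18 331 x [-8.9  9.7] z [-35.  -33.8  52. ]
-14 1845 x [-8.9 10.4] z [-43.9 -29.2  48.6]
-10 516 x [-11.1  12. ] z [-37.5 -34.   -6.2]
-6 60 x [-10.8  10.4] z [-34.8 -33.7 -14.9]
10 25 x [-8.2  8.9] z [50.  52.5 57.6]
14 15 x [-9.4 10. ] z [51.6 54.2 55.9]
```

```bash
python3 - <<'E'
from h import *
z=np.load("w5.npz"); p=dict(camera_matrix=z["K"],eye=z["eye"],orientation=z["o"])
P=cloud("wrist",z["d"],p); s=z["pose"]; T=R.from_euler('xyz',s[3:],degrees=True).as_matrix(); L=(P-s[:3])@T
k=np.zeros(P.shape[:2],bool); k[180:335,300:360]=1
q=L[k&(abs(L[...,0])<6)&(L[...,2]<25)&(L[...,2]>-28)&(L[...,1]<-38)]
print("end face y",len(q),np.percentile(q[:,1],[5,50,95]), "x vs z slope",np.polyfit(q[:,2],q[:,0],1),"y vs z",np.polyfit(q[:,2],q[:,1],1))
q=L[k&(L[...,2]<-30)&(L[...,2]>-37)&(abs(L[...,0])<7)&(L[...,1]<-15)]
print("top x vs y",np.polyfit(q[:,1],q[:,0],1),"z",np.median(q[:,2]),"z vs y",np.polyfit(q[:,1],q[:,2],1))
q=L[k&(abs(L[...,0])>5.5)&(abs(L[...,0])<11)&(L[...,2]>38)&(L[...,2]<65)&(L[...,1]<-5)]
print("knuckle y",np.percentile(q[:,1],[1,5,50,95,99]),"z",np.percentile(q[:,2],[1,50,99]))
T2=T.T; 
for y in (0.3,0.6): print((np.array([513.6,-9.0,0])-s[:3])@T-np.array([.5,y,0]))
E
```

```text
end face y 607 [-44.52281922 -44.25244953 -43.50053106] x vs z slope [-0.00651122  0.55424393] y vs z [ 9.09196469e-04 -4.41879776e+01]
top x vs y [0.00418977 0.90577106] z -33.87112636860053 z vs y [-1.64988844e-02 -3.43217098e+01]
knuckle y [-28.47693888 -28.26563992 -22.11046994 -12.92550437 -11.78915264] z [45.72081155 48.90519555 57.10060563]
[-66.34853589  -2.18968106 298.51895049]
[-66.34853589  -2.48968106 298.51895049]
```

```bash
python3 -m pendant '[[0,-22,-1,0,0],[0,-22.5,-1,0,0],[0,-22,-0.6,0,0],[0,0,0,20,0],[0,0,0,20,0],[0,0,0,3,0],[0,0,0,0,0],[0,0,0,0,0],[0,0,0,0,0]]';  python3 - <<'E'
from h import *
s=r.sense();p=cam("wrist"); im,d=optics.snapshot("wrist"); np.savez("w6.npz",im=im,d=d,pose=np.r_[s["tool_pos"],s["tcp_rot"]],eye=p["eye"],o=p["orientation"],K=p["camera_matrix"])
print(s["tool_pos"],s["tcp_rot"],s["ft_force"])
T=R.from_euler('xyz',s["tcp_rot"],degrees=True).as_matrix()
print((np.array([513.6,-9,0])-s["tool_pos"])@T-np.array([.5,.65,0]))
P=cloud("wrist",d,p); L=(P-s["tool_pos"])@T
k=(P[...,2]>160)&(P[...,2]<195)&(abs(P[...,0]-513)<25)&(abs(P[...,1])<40)
for lo in np.arange(-60,20,2.):
    q=L[k&(L[...,1]>lo)&(L[...,1]<lo+2)]
    if len(q)>5: t=q[q[:,2]<74]; print(lo+1,len(q),"z %.1f"%np.percentile(q[:,2],5),len(t),t[:,0].min().round(1) if len(t) else "",t[:,0].max().round(1) if len(t) else "")
cv2.imwrite("pics/w6c.png",cv2.resize(im[150:430,200:440],None,fx=2.4,fy=2.1,interpolation=cv2.INTER_CUBIC))
E
```

```text
time: 22.9
tool_pos: [513.6, -8.9, 256.5]
tcp_rot: [180.0, -0.1, -1.1]
ft_force: [-0.9, -0.0, -3.9]
finger_gap: 6.8
[513.5730205   -8.88664774 256.54761506] [ 1.79988478e+02 -1.11764395e-01 -1.14574561e+00] [-0.87566823 -0.03827204 -3.90216346]
[ -0.9711954   -0.58880106 256.54720151]
-45.0 177 z 72.9 23 -4.2 4.7
-43.0 129 z 71.5 64 -7.2 5.9
-41.0 110 z 71.5 72 -6.6 7.1
-39.0 90 z 71.3 56 -6.6 7.1
-37.0 55 z 72.8 20 -7.3 6.6
-35.0 49 z 72.8 15 -7.3 7.2
-33.0 46 z 72.7 10 -6.7 -4.9
-31.0 33 z 74.9 0  
-29.0 47 z 86.5 0  
-27.0 71 z 86.7 0  
-25.0 65 z 86.3 0  
-23.0 69 z 86.5 0  
-21.0 46 z 86.6 0  
-19.0 21 z 86.9 0  
-17.0 13 z 87.4 0  
-15.0 15 z 87.1 0  
-13.0 14 z 87.4 0  
-11.0 15 z 87.2 0  
-9.0 9 z 88.0 0  
-1.0 13 z 74.2 0  
1.0 16 z 75.4 0  
3.0 19 z 74.1 1 -7.6 -7.6
5.0 18 z 74.7 0  
7.0 14 z 74.3 0  
9.0 28 z 85.9 0  
11.0 30 z 86.4 0  
13.0 39 z 86.7 0  
15.0 43 z 86.7 0  
17.0 42 z 86.2 0  
19.0 43 z 86.2 0
```

View pics/w6c.png

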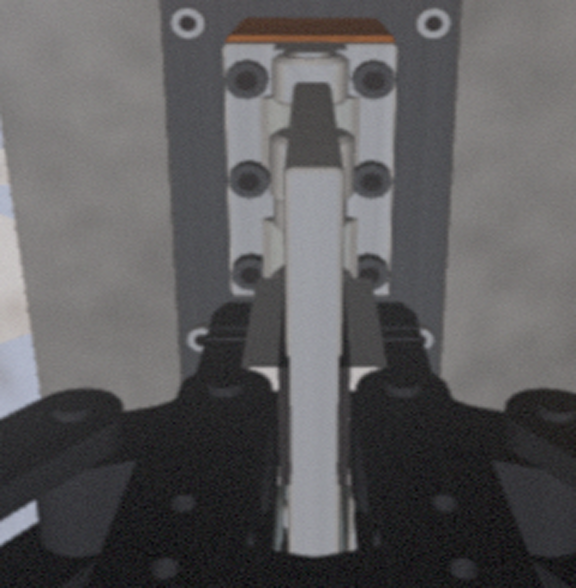

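```bash
python3 -m pendant '[[0,-0.3,-0.7,0,0],[0,0,0,4,0],[0,0,0,4,0],[0,0,0,3,0],[0,0,0,3,0],[0,0,0,0,0]]'; python3 -m pendant '[[0,0,0,2,0],[0,0,0,2,0],[0,0,0,2,0],[0,0,0,2,0],[0,0,0,0,0]]'
```

```text
time: 23.55
tool_pos: [512.2, -8.3, 240.4]
tcp_rot: [-180.0, 0.1, -1.2]
ft_force: [-0.5, -0.2, -3.8]
finger_gap: 6.8
time: 24.05
tool_pos: [512.3, -8.3, 232.7]
tcp_rot: [-180.0, 0.0, -1.2]
ft_force: [-0.7, 1.1, -3.6]
finger_gap: 6.6
```

```bash
python3 -m pendant '[[0,0,0,1,0],[0,0,0,1,0],[0,0,0,1,0],[0,0,0,0,0]]'; python3 -m pendant '[[0,0,0,0.7,0],[0,0,0,0.7,0],[0,0,0,0,0]]'; python3 -m pendant '[[0,0,0,0.6,0],[0,0,0,0,0]]'
```

```text
time: 24.45
tool_pos: [512.5, -8.3, 230.0]
tcp_rot: [-180.0, 0.0, -1.2]
ft_force: [0.4, 0.1, -3.6]
finger_gap: 6.8
time: 24.75
tool_pos: [512.5, -8.3, 228.7]
tcp_rot: [180.0, 0.0, -1.2]
ft_force: [0.6, 0.8, -3.7]
finger_gap: 6.7
time: 24.95
tool_pos: [512.6, -8.3, 228.2]
tcp_rot: [-180.0, -0.0, -1.2]
ft_force: [-0.3, 0.4, -4.8]
finger_gap: 6.6
```

```bash
python3 -m pendant '[[0,0,0,0.6,0],[0,0,0,0,0]]'; python3 -m pendant '[[0,0,0,0.6,0],[0,0,0,0,0]]'; python3 -m pendant '[[0,0,0,0.6,0],[0,0,0,0,0]]'
```

```text
time: 25.15
tool_pos: [512.8, -8.3, 227.9]
tcp_rot: [180.0, -0.0, -1.2]
ft_force: [-0.1, 0.2, -1.4]
finger_gap: 7.0
time: 25.35
tool_pos: [513.0, -8.3, 227.7]
tcp_rot: [180.0, -0.1, -1.2]
ft_force: [-1.2, -0.1, 2.5]
finger_gap: 6.8
time: 25.55
tool_pos: [513.1, -8.3, 227.7]
tcp_rot: [180.0, -0.1, -1.2]
ft_force: [-1.7, 0.3, 6.0]
finger_gap: 6.6
```

```bash
python3 -m pendant '[[0,0.4,0,-0.9,0],[0,0,0,0,0],[0,0,0,0,0],[0,0,0,0,0]]'; python3 - <<'E'
from h import *
im,d=optics.snapshot("scene"); 
for q in ("hinge_pin","lever_handle","leaf_centre"): print(q,[(np.round(a["at"]),round(a["score"],2)) for a in optics.search_frame("scene",q)])
im2,d2=optics.snapshot("top")
for q in ("hinge_pin","lever_handle","other_leaf_centre"): print(q,[(np.round(a["at"]),round(a["score"],2)) for a in optics.search_frame("top",q)])
cv2.imwrite("pics/f.png",np.hstack([cv2.resize(im[210:400,290:450],(480,570),interpolation=cv2.INTER_CUBIC),cv2.resize(im2[190:310,210:290],(320,570))]))
s=r.sense();print(s["tool_pos"],s["ft_force"],s["finger_gap"])
E
```

```text
time: 25.95
tool_pos: [513.1, -8.3, 227.6]
tcp_rot: [180.0, -0.0, -1.2]
ft_force: [-1.0, -0.6, 6.3]
finger_gap: 6.9
hinge_pin [(array([ 507., -133.,  185.]), 0.49), (array([509., -30., 214.]), 0.24)]
lever_handle [(array([ 467., -163.,  190.]), 0.81)]
leaf_centre [(array([508., -28., 211.]), 0.58)]
hinge_pin [(array([ 506., -111.,  176.]), 0.59), (array([ 446., -132.,  257.]), 0.15)]
lever_handle [(array([ 449., -126.,  257.]), 0.57)]
other_leaf_centre [(array([480., 277.,  95.]), 0.92)]
[513.09771261  -8.33238778 227.67262746] [-0.68040212 -0.84483278  5.63983347] 6.790812279600844
```

View pics/f.png

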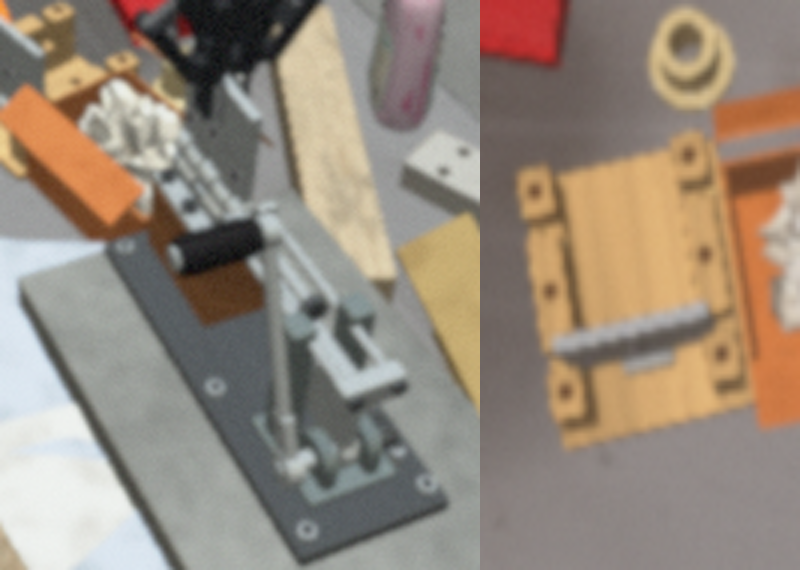

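The picture shows the lever home (215,245), the pin's head well out in the puller (315,305), the leaf upright in the hinge (235,120) and the single-knuckle leaf still in its slot (right panel, 635,330). One small relief of the push, then I hand in.

```bash
python3 -m pendant '[[0,0,0,-0.6,0],[0,0,0,0,0],[0,0,0,0,0],[0,0,0,0,0]]' && python3 -c "
from bench import hand_in,r
s=r.sense(); print(s['time'],s['tool_pos'],s['ft_force'])
print(hand_in())"
```

```text
time: 26.75
tool_pos: [513.0, -8.3, 227.7]
tcp_rot: [180.0, 0.0, -1.2]
ft_force: [0.7, -0.5, 1.0]
finger_gap: 7.1
26.75 [512.9892735   -8.31037769 227.70338128] [ 0.68100476 -0.49925751  0.96366673]
the job is handed in; nothing more can be done
None
```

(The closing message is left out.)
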